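# Right the cap bin and uncap the test connector

## Robot

A 6-joint arm with a two-finger parallel gripper is mounted at the origin on the work surface. World frame = base frame: x ahead of the robot, y to its left, z up, the work surface at z = 0. Lengths are in m, angles in rad, forces in N, time in s.
With the tool pointing down it reaches from about 0.375 to 0.975 m from the base axis. Payload 3.8 kg.
Tool frame: the origin (TCP) lies at the very end of the fingers, on their centre line; the grasp point (between the pads) lies 19 mm behind it; z points along the fingers, y is the direction in which the jaws open and shut (so a half turn about z gives the same grasp; the last joint's range is limited). The gripper opens to 85 mm and grips with 20 to 120 N. Pads are 22 mm wide; open, the fingers measure 114 mm over their backs; the gripper's body (76 mm by 85 mm) begins 54 mm behind the grasp point. The pads swing forward as they close: fully open they stand 13 mm farther back than shut.
Start: joints at [-1.345, 0.264, 1.604, -0, 1.274, -0.037], TCP at [0.175, -0.652, 0.231] pointing down, gripper open.
Joint ranges: [-2.63, 2.63], [-0.94, 2.18], [0.31, 2.57], [-1.31, 4.45], [0, 2.66], [-2.55, 2.55]. Speed limits (rad/s): [2.57, 2.57, 3.14, 3.14, 3.14, 3.14].

## Interface

Orientations are given as a rotation vector (axis times angle).
In Python, from workcell import read_state, read_camera, camera_info, finish_job gives the robot as it stands. The module is installed in compiled form; this text tells all that it offers.
- The arm moves only by the tool play_rows, never from a script. Its argument "motion" is a list of rows, each a list of 5 numbers: the shift along the tool's x, y, z in units of 1000 mm (1.0 is 1000 mm), then the turn about the tool's z in units of 2 pi rad (1.0 is 2 pi rad), then the finger opening in mm, from 0 to 85.4. A call has 1 to 5 rows; each row shifts and turns the commanded pose from where the row before left it, along the tool's axes as they then stand; what a row does not reach is not made up. A row lasts 1/8 s, in which the tool goes at most 62.5 mm and 10.7 degrees, less where a joint would pass 70% of its speed; a pose out of reach is approached as far as the arm can. A call with a number of a shift or a turn outside -1 to 1 is refused whole. A call with a gripper value outside its range is refused whole. The fingers move at their own pace and stop on an object; "squeeze" is the grip in N (left out, the last holds). Time passes only in rows, so rows that do not move let the fingers close. It gives the time, the measured TCP pose, the force and the opening at its end, in the units of the state.
- read_state(): the state, without advancing time (a new reading comes with each control period).
- read_camera(name): name is "side" or "top"; returns the picture (420x560x3 uint8, red, green, blue); there is no depth.
- camera_info(name): a dict with "intrinsics" (3x3 intrinsics, pixels), "pose" (4x4, takes a point from camera to world coordinates). Camera axes: x right, y down, z forward; pixel columns grow to the right and rows downward; lengths in m; the calibration is good to about 2 mm. A picture is of the moment at which its call begins. camera_info takes no time and is no camera call.
- finish_job(): hands the job in, once; it reports no verdict.
The state is a dict: "time": time; "q": joint angles; "joint_vel": joint speeds; "joint_torque": joint torques, N m; "tool_pos": TCP position; "tcp_rot": TCP orientation; "wrist_force": force on the tool from outside, world axes, zero at the start; "torque": the same for the moment, N m; "width": opening from 0.0 (shut) to 1.0 (fully open).
Only numpy, scipy, OpenCV 4.12 (cv2) and the standard library are available. Lean on these libraries where they do the work, as an engineer would, in place of code of your own. Each camera call takes 0.05 s, during which the arm holds its last target. There are 200 camera calls.

## Task

Get the test station ready: the grey plastic bin lies upside down on the mat; turn it mouth-up and slide it fully home, square against the back of the U-shaped aluminium stop. Then, with the bin in place, lift the round dust cap off its test connector and put it inside the bin. Leave the square cap on its connector and do not knock the other things on the bench about.

Things in the scene. Friction and masses are not known exactly. Their poses are not given: they have to be found in the camera images.
- bin: loose open-topped rectangular bin, light grey plastic, outside 130 (its x) by 80 (its y) by 85 mm high (its z), walls and floor 4 mm, about 0.2 kg. Origin: centre of the outside of its floor; z points from floor to mouth: down at the start (origin 85 mm above the mat), up when done. On the grippy rubber mat it can be tipped over its long (x) edges, once onto its side, twice to mouth-up
- bay: fixed U-shaped aluminium stop, walls 45 mm high, open towards its -y. Origin: point on the mat where the centre of the bin's floor lies when home; z up. Back wall along x, inner face at y = +40.5 mm; side walls' inner faces at x = +-85 mm, from y = -34.5 to +40.5 mm: 20 mm of room each side of the 130 mm long bin. Either long side of the bin may lead
- round_cap: loose round dust cap of black plastic, closed on top, open below, 46 mm outside diameter, 50 mm high, walls 3 mm, 30 g. Origin: centre of its open lower rim; z points to its closed top, up at the start. It sits loosely over the 34 mm wide, 28 mm tall connector spigot of its stand
- stand_round: fixed white box 90 x 90 x 40 mm carrying, upright in the middle of its top, the test connector under the round cap (spigot 34 mm wide, 28 mm tall). Origin: centre of its underside on the mat; z up
- square_cap: loose square dust cap of black plastic, 44 x 44 mm, 34 mm high, on the other, identical stand; to be left on. Origin: centre of its open lower rim; z up
- socket_square (a point): centre of the top face of the stand under the square cap, where that cap's origin belongs
- stand_square: fixed white box 90 x 90 x 40 mm carrying the test connector under the square cap. Origin: centre of its underside; z up
- esd_mat: fixed thin grey rubber mat, 2 mm thick, all task things stand on its top, 2 mm above the table. Origin: centre of its underside
- module: bystander: white connector block 55 x 75 x 42 mm with yellow ribs. Origin: centre of its underside
- tape_roll: bystander: roll of yellow tape lying flat, 90 mm wide, 25 mm high. Origin: centre of its underside
- cleaner: bystander: white bottle standing, 56 mm wide, 150 mm high. Origin: centre of its underside
- driver: bystander: screwdriver about 200 mm long lying on the mat. Origin near its middle, on the mat
- pin_tray: bystander: black divided tray 100 x 160 x 30 mm. Origin: centre of its underside
- meter: bystander: yellow hand meter lying flat, 150 x 75 x 30 mm. Origin: centre of its underside
Mind the look-alikes: they are no part of the job. Leave any green look-alike of the stand_square alone.

How it is judged:
By the outcome, as a careful person would: the job done as asked, in the order asked, and still so for the second after the job is handed in, with the robot touching nothing.
It also fails if it takes over 64 s, if anything falls off the work surface, if the arm or the gripper's body presses on something with over 40 N, if the wrist force passes 120 N, or if a joint passes its speed limit or range.

## Working session

There is one attempt and no reset: what is moved stays moved. The work goes in short steps, Python scripts to look and compute and a tool call to move; the robot and the scene stay as the last step left them, time stands still between calls to the robot, and variables do not carry over. Pictures are saved under pics/ and viewed, about 8 in all and at most 12, crops included, and the job is handed in when it is done.

Besides the shell and the picture viewer there is one more tool, called as name(argument=value, ...) on one line, values as JSON. play_rows: Moves the arm, as the interface text tells. Shifts and turns lie within -1 to 1; 1 stands for 1000 mm of shift or 2 pi rad of turn. Its arguments: {"type":"object","properties":{"motion":{"type":"array","items":{"type":"array","items":{"type":"number"}}},"squeeze":{"type":"number"}},"required":["motion"]}

```bash
mkdir -p pics
cat > h.py <<'E'
import numpy as np, cv2
from scipy.spatial.transform import Rotation as R
from workcell import *
def snap(n,f):
    im=read_camera(n); cv2.imwrite('pics/'+f,im[:,:,::-1]); return im
def ray(n,u,v,z):
    c=camera_info(n);K=np.array(c['intrinsics']);T=np.array(c['pose'])
    d=T[:3,:3]@np.linalg.solve(K,[u,v,1.]);o=T[:3,3]
    return o+d*(z-o[2])/d[2]
def proj(n,p):
    c=camera_info(n);K=np.array(c['intrinsics']);T=np.array(c['pose'])
    q=K@(T[:3,:3].T@(np.array(p)-T[:3,3]));return q[:2]/q[2]
E
python3 - <<'E'
from h import *
s=read_state();print(s)
a=snap('top','t0.png');b=snap('side','s0.png')
for n in('top','side'):print(n,np.round(camera_info(n)['pose'],3).tolist(),np.round(camera_info(n)['intrinsics'],1).tolist())
E
```

```text
{'time': 0.0, 'q': array([-1.34488293e+00,  2.64781250e-01,  1.60538682e+00, -1.79168110e-05,
        1.27371139e+00, -3.69179933e-02]), 'joint_vel': array([-4.79315397e-04,  2.39737120e-06, -7.68398358e-04,  3.26848265e-04,
        3.05400685e-04, -1.62678138e-03]), 'joint_torque': array([-2.05827171e-03, -5.15115023e+01, -3.67315149e+01,  2.92621380e-04,
        1.29034475e-02,  4.17695873e-06]), 'tool_pos': array([ 0.17518997, -0.65110053,  0.22993618]), 'tcp_rot': array([-3.11224742e+00, -4.11377343e-01,  3.65456937e-04]), 'wrist_force': array([ 0.31149401,  0.12145003, -0.26954798]), 'torque': array([ 0.02516341, -0.00296852, -0.06006791]), 'width': 0.9989353216137883}
top [[0.015, -0.996, 0.092, 0.402], [-1.0, -0.016, -0.014, -0.017], [0.015, -0.091, -0.996, 1.126], [0.0, 0.0, 0.0, 1.0]] [[441.5, 0.0, 281.0], [0.0, 441.5, 205.1], [0.0, 0.0, 1.0]]
side [[-0.706, -0.488, 0.513, -0.083], [-0.709, 0.495, -0.503, 0.559], [-0.009, -0.718, -0.695, 0.856], [0.0, 0.0, 0.0, 1.0]] [[420.1, 0.0, 271.6], [0.0, 420.1, 208.0], [0.0, 0.0, 1.0]]
```

View pics/t0.png

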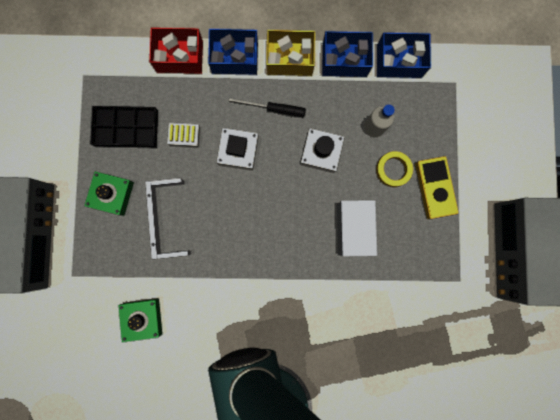

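View pics/s0.png

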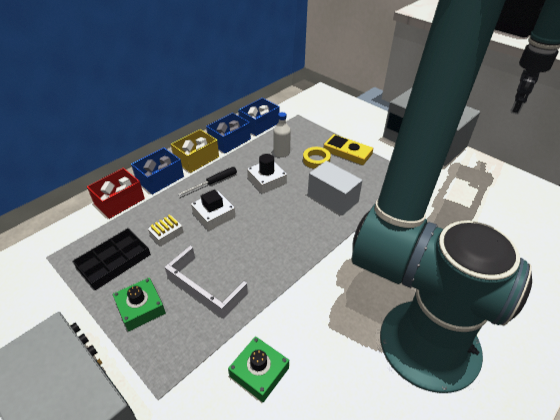

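The top view shows the bin at about (357,228) with its long axis up and down, i.e. along world x. The bay is at about (155,218), open to the right (world -y). The round cap is at (323,147) and the square cap at (237,146). The lane between bin and bay is clear.

Run:
```python
from h import *
a=cv2.imread('pics/t0.png')
hsv=cv2.cvtColor(a,cv2.COLOR_BGR2HSV)
g=a.max(2).astype(int)
m=((hsv[...,2]>150)&(hsv[...,1]<60)).astype(np.uint8)
m[:80]=0;m[276:]=0;m[:,:85]=0;m[:,455:]=0
for c in cv2.findContours(m,0,1)[0]:
    A=cv2.contourArea(c)
    if A<150: continue
    x,y,w,h=cv2.boundingRect(c); r=cv2.minAreaRect(c)
    z=.087 if x>330 and y>180 else (.047 if x<200 else .042)
    P=[np.round(ray('top',*p,z)[:2],3).tolist() for p in cv2.boxPoints(r)]
    print((x,y,w,h),A,np.round(r[2],1),z,P,np.mean(P,0).round(4))
# bay: top-of-wall points of the bright bay
mb=m.copy();mb[:,:140]=0;mb[:,195:]=0;mb[:175]=0
for v in range(178,262,6):
    u=np.where(mb[v])[0]
    if len(u): print(v,u.min(),u.max(),ray('top',u.min(),v,.047)[:2].round(3),ray('top',u.max(),v,.047)[:2].round(3))
k=((g<60)).astype(np.uint8);k[:125]=0;k[175:]=0;k[:,:305]=0;k[:,342:]=0
for c in cv2.findContours(k,0,1)[0]:
    if cv2.contourArea(c)>50:
        (x,y),r=cv2.minEnclosingCircle(c);print('cap',x,y,r,ray('top',x,y,.092))
i=cv2.resize(a[120:270,140:400],None,fx=3,fy=3,interpolation=cv2.INTER_CUBIC);cv2.imwrite('pics/z0.png',i)
```

```text
(342, 201, 35, 55) 1757.5 90.0 0.087 [[0.51, -0.176], [0.511, -0.257], [0.384, -0.257], [0.383, -0.177]] [ 0.447  -0.2168]
(302, 130, 42, 40) 1078.0 14.0 0.042 [[0.612, -0.082], [0.697, -0.102], [0.677, -0.187], [0.592, -0.166]] [ 0.6445 -0.1342]
(217, 129, 40, 38) 1090.5 8.5 0.042 [[0.607, 0.13], [0.694, 0.119], [0.682, 0.031], [0.595, 0.042]] [0.6445 0.0805]
(167, 123, 31, 22) 550.0 2.9 0.047 [[0.651, 0.252], [0.703, 0.252], [0.701, 0.179], [0.648, 0.18]] [0.6758 0.2158]
184 146 156 [0.548 0.3  ] [0.549 0.275]
190 146 150 [0.534 0.299] [0.534 0.289]
202 147 151 [0.504 0.295] [0.504 0.286]
208 148 151 [0.489 0.292] [0.489 0.285]
214 149 152 [0.475 0.289] [0.475 0.282]
220 149 152 [0.46  0.289] [0.46  0.281]
226 149 153 [0.445 0.288] [0.446 0.278]
232 150 153 [0.431 0.285] [0.431 0.278]
238 151 154 [0.416 0.282] [0.417 0.275]
250 152 155 [0.387 0.278] [0.388 0.271]
256 152 176 [0.373 0.278] [0.374 0.22 ]
cap 323.6052551269531 146.73684692382812 10.82715892791748 [ 0.63900628 -0.13134841  0.092     ]
```

View pics/z0.png

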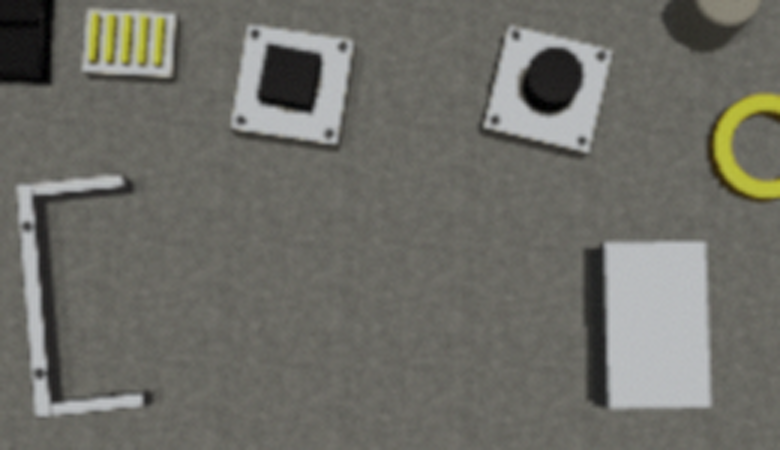

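```bash
cat >> h.py <<'E'
def to(p,phi=None):
    """tool-frame shift (m) to world p, and turn (rev) to tool-x heading phi (deg); shift in axes as they stand now"""
    s=read_state();M=R.from_rotvec(s['tcp_rot']).as_matrix()
    now=np.degrees(np.arctan2(M[1,0],M[0,0]))
    print('now',s['tool_pos'].round(4),'phi',now.round(2),'F',s['wrist_force'].round(1),'w',s['width'].round(3),'t',s['time'])
    print('shift',(M.T@(np.array(p)-s['tool_pos'])).round(4), 'turn',None if phi is None else round((now-phi)/360,4))
E
python3 - <<'E'
from h import *
f=lambda x,y,z:ray('top',140+x/3,120+y/3,z)[:2]
h1,h2=f(27,226,.047),f(39,373,.047)
print('holes',h1,h2,np.degrees(np.arctan2(*(h1-h2)[::-1])))
for z,pts in((.047,[(18,188),(37,412),(35,198),(122,190),(52,400),(143,394),(124,178),(145,406)]),):
    for p in pts: print(p,f(*p,z).round(4))
print('bin',[f(*p,.087).round(4).tolist() for p in((604,242),(706,241),(711,407),(607,407))])
# side view refinement of cap: bay tips
E
```

```text
holes [0.52051943 0.29121998] [0.40118963 0.27656252] 7.002653371161676
(18, 188) [0.5517 0.2999]
(37, 412) [0.3699 0.2769]
(35, 198) [0.5437 0.2857]
(122, 190) [0.5515 0.215 ]
(52, 400) [0.3797 0.2652]
(143, 394) [0.3855 0.1922]
(124, 178) [0.5614 0.2137]
(145, 406) [0.3759 0.1903]
bin [[0.5109, -0.1748], [0.513, -0.2557], [0.3825, -0.259], [0.3813, -0.1774]]
```

play_rows(motion=[[0,0,0,-0.029,40],[0,0,0,-0.029,40],[0,0,0,-0.029,40],[0,0,0,-0.029,40],[0,0,0,-0.029,40]], squeeze=40)

```text
time: 0.72
tool_pos: [0.1752, -0.6514, 0.2305]
tcp_rot: [-2.61, -1.747, -0.001]
wrist_force: [-0.1, 0.1, -0.3]
width: 0.468
```

play_rows(motion=[[0,0,0,-0.029,40],[0,0,0,-0.029,40],[0,0,0,-0.0114,40],[0,0,0,0,40]])

```text
time: 1.23
tool_pos: [0.1753, -0.6515, 0.2306]
tcp_rot: [-2.178, -2.263, -0.001]
wrist_force: [-0.4, 0.0, -0.5]
width: 0.467
```

Run:
```python
from h import *
to([.449,-.30,.11],92.3)
```

```text
Traceback (most recent call last):
  File "h.py", line 17, in to
    print('now',s['tool_pos'].round(4),'phi',now.round(2),'F',s['wrist_force'].round(1),'w',s['width'].round(3),'t',s['time'])
                                                                                            ^^^^^^^^^^^^^^^^
AttributeError: 'float' object has no attribute 'round'
```

```bash
sed -i "s/s\['width'\].round(3)/round(s['width'],3)/" h.py
python3 - <<'E'
from h import *
to([.449,-.29,.11],91.3)
E
```

```text
now [ 0.1753 -0.6515  0.2306] phi 92.19 F [-0.4  0.  -0.5] w 0.467 t 1.225
shift [0.3506 0.2874 0.1209] turn 0.0025
```

play_rows(motion=[[0.05,0,0,0,40],[0.05,0,0,0,40],[0.05,0,0,0,40],[0.05,0,0,0.0025,40],[0.03,0.05,0,0,40]])

```text
time: 1.85
tool_pos: [0.2149, -0.4187, 0.2308]
tcp_rot: [-2.201, -2.24, 0.001]
wrist_force: [2.2, -0.7, 0.2]
width: 0.465
```

play_rows(motion=[[0.03,0.05,0,0,40],[0.03,0.05,0,0,40],[0.03,0.05,0.03,0,40],[0.02,0.05,0.05,0,40],[0.0,0.037,0.04,0,40]])

```text
time: 2.48
tool_pos: [0.443, -0.3083, 0.1193]
tcp_rot: [2.194, 2.247, 0.0]
wrist_force: [-1.0, -0.8, -0.6]
width: 0.471
```

Run:
```python
from h import *
to([.449,-.278,.073],91.3)
```

```text
now [ 0.443  -0.3083  0.1193] phi 91.37 F [-1.  -0.8 -0.6] w 0.471 t 2.475
shift [0.0302 0.0067 0.0463] turn 0.0002
```

play_rows(motion=[[0,0.005,0.03,0,40],[0,0,0.016,0,40],[0.02,0,0,0,40],[0.01,0,0,0,40],[0,0,0,0,40]])

```text
time: 3.1
tool_pos: [0.4462, -0.2795, 0.0756]
tcp_rot: [2.193, 2.246, 0.001]
wrist_force: [0.4, -0.4, -0.1]
width: 0.469
```

play_rows(motion=[[0.006,0,0,0,40],[0.006,0,0,0,40],[0.006,0,0,0,40],[0,0,0,0,40]])

```text
time: 3.6
tool_pos: [0.4457, -0.2618, 0.0745]
tcp_rot: [2.194, 2.247, 0.0]
wrist_force: [0.3, -1.5, 0.8]
width: 0.468
```

Run:
```python
from h import *
to([.449,-.268,.073],91.3)
snap('side','s1.png')
cv2.imwrite('pics/s1z.png',cv2.resize(cv2.imread('pics/s1.png')[120:300,220:460],None,fx=3,fy=3))
```

```text
now [ 0.4457 -0.2618  0.0745] phi 91.35 F [ 0.3 -1.5  0.8] w 0.468 t 3.6
shift [-0.0063  0.0031  0.0015] turn 0.0002
```

View pics/s1z.png

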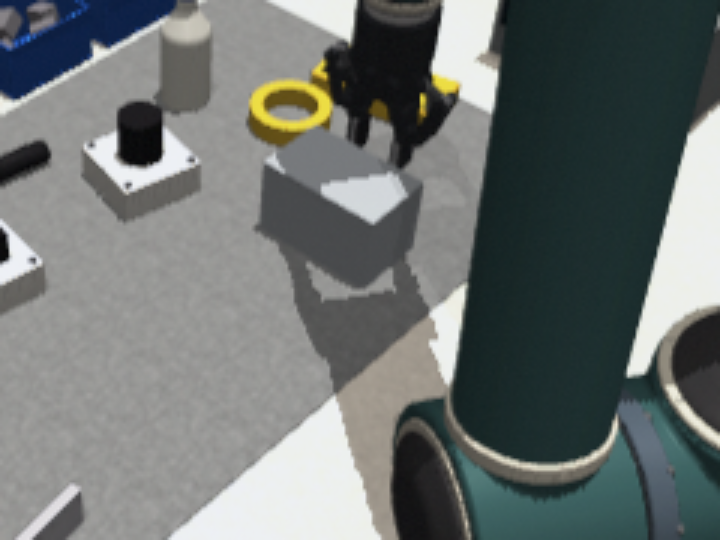

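The fingers stand just behind the bin's trailing long face, crop (360-400,140), and are touching or nearly so. Tip it now along the arc.

play_rows(motion=[[0.01,0,-0.006,0,40],[0.01,0,-0.007,0,40],[0.01,0,-0.005,0,40],[0.01,0,-0.004,0,40],[0.01,0,-0.003,0,40]])

```text
time: 4.28
tool_pos: [0.4439, -0.2104, 0.0991]
tcp_rot: [-2.195, -2.247, -0.001]
wrist_force: [0.6, 0.4, -0.7]
width: 0.468
```

Run:
```python
from h import *
to([.449,-.268,.073],91.3)
snap('side','s2.png')
cv2.imwrite('pics/s2z.png',cv2.resize(cv2.imread('pics/s2.png')[120:300,220:460],None,fx=2,fy=2))
```

```text
now [ 0.4439 -0.2104  0.0991] phi 91.34 F [ 0.6  0.4 -0.7] w 0.468 t 4.275
shift [-0.0577  0.0038  0.0261] turn 0.0001
```

View pics/s2z.png

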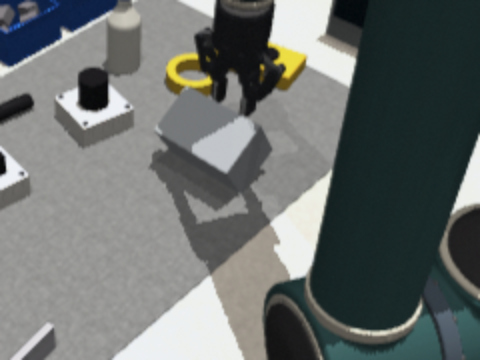

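It is tipping cleanly, about 30° so far. Continue past balance.

play_rows(motion=[[0.01,0,-0.002,0,40],[0.01,0,-0.001,0,40],[0.01,0,0,0,40],[0.01,0,0,0,40],[0.01,0,0,0,40]])

```text
time: 4.95
tool_pos: [0.4429, -0.1611, 0.1021]
tcp_rot: [-2.195, -2.247, 0.0]
wrist_force: [0.8, -0.3, 0.0]
width: 0.47
```

play_rows(motion=[[0,0,0,0,40],[-0.04,0,-0.01,0,40],[-0.06,0,0,0,40],[0,0,0,0,40]])

```text
time: 5.45
tool_pos: [0.4461, -0.2658, 0.113]
tcp_rot: [2.198, 2.241, -0.001]
wrist_force: [-1.0, 0.5, -0.6]
width: 0.468
```

Run:
```python
from h import *
to([.449,-.268,.073],91.3)
a=snap('top','t3.png')[:,:,::-1];b=snap('side','s3.png')[:,:,::-1]
cv2.imwrite('pics/c3.png',np.hstack([cv2.resize(a[170:290,230:410],None,fx=2.2,fy=2.2),cv2.resize(b[120:240,220:400],None,fx=2.2,fy=2.2)]))
```

```text
now [ 0.4461 -0.2658  0.113 ] phi 91.11 F [-1.   0.5 -0.6] w 0.468 t 5.45
shift [-0.0022  0.0028  0.04  ] turn -0.0005
```

View pics/c3.png

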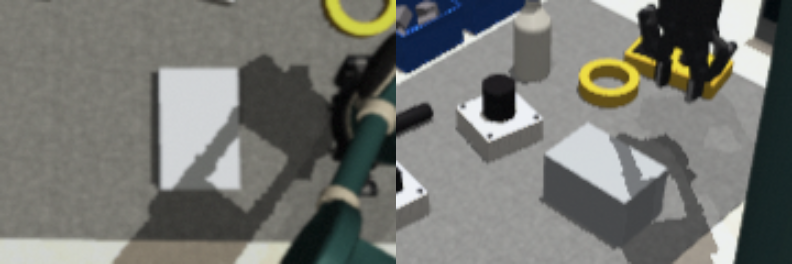

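The bin now lies on its side. In the top crop it spans (160-240, 68-189), with the mouth facing -y towards the fingers. Locate the trailing rim.

Run:
```python
from h import *
P=[ray('top',230+x/2.2,170+y/2.2,.082)[:2] for x,y in((160,68),(238,68),(240,189),(160,188))]
print(np.round(P,4),np.mean(P,0),np.degrees(np.arctan2(*(P[0]-P[3])[::-1])),np.degrees(np.arctan2(*(P[1]-P[2])[::-1])))
r=(P[1]+P[2])/2; print(r)
to([r[0],r[1]-.02,.073],91.3)
```

```text
[[ 0.5093 -0.0835]
 [ 0.5107 -0.168 ]
 [ 0.3805 -0.1705]
 [ 0.3803 -0.0848]] [ 0.44522513 -0.12669068] 0.5834292493964433 1.1063716661426652
[ 0.44561011 -0.16926151]
now [ 0.4449 -0.2622  0.1119] phi 91.23 F [ 0.6 -0.5 -0.4] w 0.47 t 5.55
shift [0.0729 0.0023 0.039 ] turn -0.0002
```

play_rows(motion=[[0.02,0.001,0.03,0,40],[0.03,0.001,0.014,0,40],[0.025,0,0,0,40],[0,0,0,0,40]])

```text
time: 6.05
tool_pos: [0.4445, -0.184, 0.0673]
tcp_rot: [-2.19, -2.249, 0.001]
wrist_force: [-0.9, 0.1, 0.4]
width: 0.471
```

play_rows(motion=[[0.008,0,0,0,40],[0.008,0,-0.004,0,40],[0.01,0,-0.007,0,40],[0.01,0,-0.006,0,40],[0.01,0,-0.005,0,40]])

```text
time: 6.68
tool_pos: [0.4444, -0.14, 0.0906]
tcp_rot: [-2.195, -2.247, -0.0]
wrist_force: [0.7, -0.6, 0.5]
width: 0.469
```

play_rows(motion=[[0.01,0,-0.004,0,40],[0.01,0,-0.003,0,40],[0.01,0,-0.002,0,40]])

```text
time: 7.05
tool_pos: [0.4436, -0.11, 0.0992]
tcp_rot: [-2.195, -2.247, 0.0]
wrist_force: [0.2, -0.1, 0.2]
width: 0.473
```

Run:
```python
from h import *
to([.445,-.09,.1],91.3)
snap('side','s4.png')
cv2.imwrite('pics/s4z.png',cv2.resize(cv2.imread('pics/s4.png')[120:300,200:440],None,fx=2,fy=2))
```

```text
now [ 0.4436 -0.11    0.0992] phi 91.34 F [ 0.2 -0.1  0.2] w 0.473 t 7.05
shift [ 0.0199  0.0018 -0.0008] turn 0.0001
```

View pics/s4z.png

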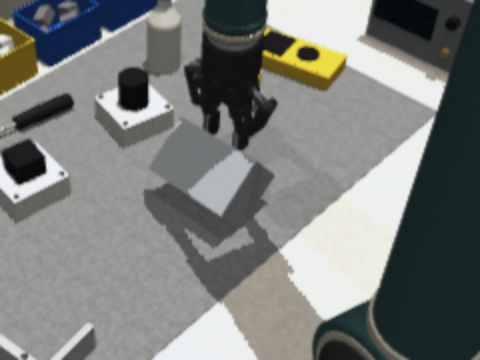

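The second tip is also at about 35-40° and steady. Push on past balance, then back off and up.

play_rows(motion=[[0.01,0,-0.002,0,40],[0.01,0,-0.002,0,40],[0.01,0,-0.001,0,40],[0.01,0,-0.001,0,40],[0,0,-0.01,0,40]])

```text
time: 7.72
tool_pos: [0.442, -0.07, 0.1148]
tcp_rot: [-2.193, -2.247, 0.002]
wrist_force: [0.0, 0.6, -0.1]
width: 0.467
```

play_rows(motion=[[0,0,-0.03,0,40],[-0.05,0,-0.03,0,40],[-0.06,0,0,0,40],[-0.03,0,0,0,40],[0,0,0,0,40]])

```text
time: 8.35
tool_pos: [0.4464, -0.213, 0.1761]
tcp_rot: [2.198, 2.243, 0.0]
wrist_force: [-0.2, -0.1, 0.6]
width: 0.472
```

Run:
```python
from h import *
to([.445,-.09,.1],91.3)
a=snap('top','t5.png')[:,:,::-1];b=snap('side','s5.png')[:,:,::-1]
cv2.imwrite('pics/c5.png',np.hstack([cv2.resize(a[170:290,230:410],None,fx=2.2,fy=2.2),cv2.resize(b[140:260,190:370],None,fx=2.2,fy=2.2)]))
```

```text
now [ 0.4464 -0.213   0.1761] phi 91.14 F [-0.2 -0.1  0.6] w 0.472 t 8.35
shift [0.1231 0.001  0.0759] turn -0.0004
```

View pics/c5.png

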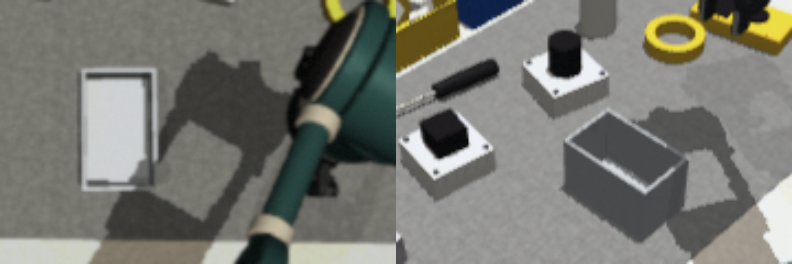

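The bin stands mouth-up, with its rim corners in the top crop at (81,69) and (157,189). Next, grip the middle of its trailing wall from above and bring it to the bay.

Run:
```python
from h import *
P=[ray('top',230+x/2.2,170+y/2.2,.087)[:2] for x,y in((81,69),(158,68),(157,190),(81,190))]
print(np.round(P,4),np.mean(P,0),np.degrees(np.arctan2(*(P[0]-P[3])[::-1])),np.degrees(np.arctan2(*(P[1]-P[2])[::-1])))
r=np.mean(P,0)+[0,-.038]; print(r)
```

```text
[[ 5.064e-01  1.800e-03]
 [ 5.088e-01 -8.100e-02]
 [ 3.783e-01 -8.130e-02]
 [ 3.771e-01 -4.000e-04]] [ 0.4426431 -0.0402182] 1.009080750994513 0.12660070970476855
[ 0.4426431 -0.0782182]
```

play_rows(motion=[[0,0,0,-0.029,40],[0,0,0,-0.029,40],[0,0,0,-0.029,40],[0,0,0,-0.029,40],[0,0,0,-0.029,40]])

```text
time: 9.07
tool_pos: [0.4461, -0.2091, 0.1751]
tcp_rot: [-0.971, -2.987, -0.001]
wrist_force: [0.8, 0.4, -0.7]
width: 0.467
```

play_rows(motion=[[0,0,0,-0.029,40],[0,0,0,-0.029,40],[0,0,0,-0.029,40],[0,0,0,-0.018,40],[0,0,0,0,40]])

```text
time: 9.7
tool_pos: [0.4461, -0.2094, 0.1751]
tcp_rot: [0.037, -3.141, -0.001]
wrist_force: [-0.2, 0.4, -0.2]
width: 0.463
```

Run:
```python
from h import *
to([.446,-.081,.045],181.3)
```

```text
now [ 0.4461 -0.2094  0.1751] phi -178.63 F [-0.2  0.4 -0.2] w 0.463 t 9.7
shift [-0.003   0.1283  0.1302] turn -0.9998
```

play_rows(motion=[[0,0.05,0,0,40],[0,0.05,0.03,0,40],[0,0.03,0.03,0,40],[0,0,0.04,0,40],[0,0,0.03,0,40]])

```text
time: 10.32
tool_pos: [0.4423, -0.0793, 0.0439]
tcp_rot: [0.036, -3.141, -0.001]
wrist_force: [0.1, 0.6, 0.2]
width: 0.466
```

play_rows(motion=[[0,0,0,0,40],[0,0,0,0,0],[0,0,0,0,0],[0,0,0,0,0],[0,0,0,0,0]], squeeze=50)

```text
time: 10.95
tool_pos: [0.4447, -0.0812, 0.047]
tcp_rot: [-0.036, 3.138, -0.001]
wrist_force: [-1.0, 1.6, 6.6]
width: 0.039
```

play_rows(motion=[[0,0,0,0,0],[0,0,-0.003,0,0],[0,0,-0.003,0,0],[0,0,0,0,0]])

```text
time: 11.45
tool_pos: [0.443, -0.0809, 0.0512]
tcp_rot: [0.037, -3.141, 0.0]
wrist_force: [-0.9, 0.2, -2.6]
width: 0.041
```

Run:
```python
from h import *
# bay home (.4665,.236) yaw 7: trailing wall centre = home -38*n ; stop 25 mm short
n=np.array([-.122,.9925]);g=np.array([.4665,.236])-.038*n
print(g, g-.025*n)
to([*(g-.025*n),.051],187)
```

```text
[0.471136 0.198285] [0.474186  0.1734725]
now [ 0.443  -0.0809  0.0512] phi -178.66 F [-0.9  0.2 -2.6] w 0.041 t 11.45
shift [-3.710e-02  2.536e-01  2.000e-04] turn -1.0157
```

play_rows(motion=[[0,0,0,-0.0157,0],[-0.02,0.015,0,0,0],[-0.02,0.03,0,0,0],[-0.015,0.03,0,0,0],[-0.007,0.03,0,0,0]])

```text
time: 12.08
tool_pos: [0.4924, 0.0319, 0.051]
tcp_rot: [-0.191, 3.136, -0.0]
wrist_force: [0.9, -0.5, -2.1]
width: 0.042
```

play_rows(motion=[[0,0.03,0,0,0],[0,0.03,0,0,0],[0,0.015,0,0,0],[0,0,0,0,0]])

```text
time: 12.58
tool_pos: [0.4825, 0.1058, 0.0509]
tcp_rot: [0.195, -3.135, 0.0]
wrist_force: [-0.1, -0.5, -2.6]
width: 0.04
```

Run:
```python
from h import *
to([.4742,.1735,.051],187)
a=snap('top','t6.png')[:,:,::-1];b=snap('side','s6.png')[:,:,::-1]
cv2.imwrite('pics/c6.png',np.hstack([cv2.resize(a[170:280,130:260],None,fx=3,fy=3),cv2.resize(b[200:330,130:280],(390,330))]))
```

```text
now [0.4825 0.1058 0.0509] phi -172.9 F [-0.1 -0.5 -2.6] w 0.04 t 12.575
shift [-0.0002  0.0682 -0.0001] turn -0.9997
```

View pics/c6.png

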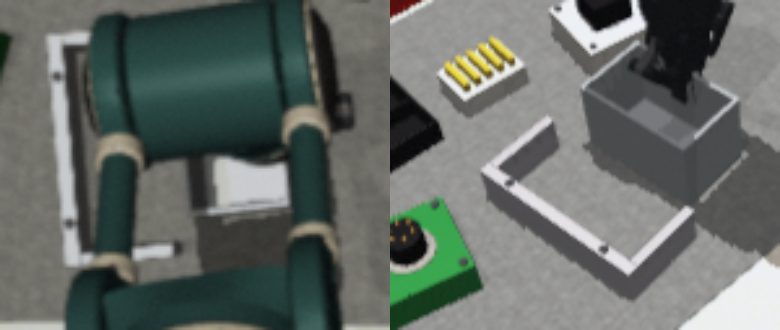

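The bin is square to the bay and centred between its side walls. Move in, set it down and slide.

play_rows(motion=[[0,0.02,0,0,0],[0,0.025,0,0,0],[0,0.023,0.001,0,0],[0,0,0.003,0,0],[0,0,0.002,0,0]])

```text
time: 13.3
tool_pos: [0.4749, 0.1726, 0.0469]
tcp_rot: [0.191, -3.135, -0.001]
wrist_force: [-9.9, 0.3, 24.0]
width: 0.036
```

play_rows(motion=[[0,0.006,0,0,0],[0,0.006,0,0,0],[0,0.004,0,0,0],[0,0.003,0,0,0]])

```text
time: 13.8
tool_pos: [0.4746, 0.1895, 0.047]
tcp_rot: [-0.191, 3.132, -0.003]
wrist_force: [0.1, -6.6, 7.4]
width: 0.044
```

play_rows(motion=[[0,0.002,0,0,0],[0,0,0,0,0]])

```text
time: 14.05
tool_pos: [0.4744, 0.1916, 0.047]
tcp_rot: [-0.191, 3.132, -0.003]
wrist_force: [0.9, -5.2, 7.8]
width: 0.044
```

play_rows(motion=[[0,0.002,0,0,0],[0,0,0,0,0]])

```text
time: 14.3
tool_pos: [0.4742, 0.1935, 0.047]
tcp_rot: [-0.19, 3.132, -0.003]
wrist_force: [1.3, -5.7, 7.4]
width: 0.036
```

play_rows(motion=[[0,0.002,0,0,0],[0,0,0,0,0]])

```text
time: 14.55
tool_pos: [0.474, 0.1955, 0.047]
tcp_rot: [-0.19, 3.132, -0.003]
wrist_force: [1.5, -5.6, 8.3]
width: 0.04
```

play_rows(motion=[[0,0.002,0,0,0],[0,0,0,0,0]])

```text
time: 14.8
tool_pos: [0.4737, 0.1974, 0.047]
tcp_rot: [-0.19, 3.132, -0.003]
wrist_force: [0.3, -7.3, 8.0]
width: 0.04
```

play_rows(motion=[[0,0.002,0,0,0],[0,0,0,0,0]])

```text
time: 15.05
tool_pos: [0.4735, 0.1994, 0.047]
tcp_rot: [-0.19, 3.132, -0.003]
wrist_force: [0.7, -6.5, 7.4]
width: 0.039
```

play_rows(motion=[[0,0.001,0,0,0],[0,0,0,0,0]])

```text
time: 15.3
tool_pos: [0.4734, 0.2003, 0.047]
tcp_rot: [-0.19, 3.132, -0.003]
wrist_force: [1.9, -6.1, 7.7]
width: 0.037
```

play_rows(motion=[[0,0.001,0,0,0],[0,0.001,0,0,0],[0,0,0,0,0]])

```text
time: 15.68
tool_pos: [0.4733, 0.2017, 0.0471]
tcp_rot: [-0.191, 3.132, -0.005]
wrist_force: [1.6, -8.6, 8.8]
width: 0.039
```

play_rows(motion=[[0,0.001,0,0,0],[0,0,0,0,0]])

```text
time: 15.92
tool_pos: [0.4733, 0.2017, 0.0471]
tcp_rot: [-0.192, 3.132, -0.007]
wrist_force: [2.2, -12.6, 9.2]
width: 0.042
```

play_rows(motion=[[0,0.001,0,0,0],[0,0,0,0,0]])

```text
time: 16.18
tool_pos: [0.4733, 0.2017, 0.0471]
tcp_rot: [-0.192, 3.132, -0.01]
wrist_force: [2.0, -18.1, 10.3]
width: 0.042
```

play_rows(motion=[[0,0.001,0,0,0],[0,0,0,0,0]])

```text
time: 16.42
tool_pos: [0.4733, 0.2018, 0.0472]
tcp_rot: [-0.193, 3.132, -0.012]
wrist_force: [2.9, -21.1, 12.6]
width: 0.04
```

Contact with the back wall shows as the force climbing while the position stays put. Relieve, release, go behind the bin, and seat it square with two spread fingers low on its face.

play_rows(motion=[[0,-0.003,-0.001,0,0],[0,0,0,0,30],[0,0,0,0,30],[0,0,0,0,30]])

```text
time: 16.92
tool_pos: [0.4704, 0.2046, 0.046]
tcp_rot: [0.192, -3.135, 0.0]
wrist_force: [-0.1, 1.2, 0.1]
width: 0.353
```

play_rows(motion=[[0,0,-0.03,0,30],[0,0,-0.05,0,30],[0,-0.03,-0.03,0.029,40],[0,-0.03,0,0.029,40],[0,-0.02,0,0.029,40]])

```text
time: 17.55
tool_pos: [0.4679, 0.1249, 0.1569]
tcp_rot: [0.67, 3.068, 0.001]
wrist_force: [-0.4, -0.2, 0.1]
width: 0.471
```

play_rows(motion=[[0,0,0,0.029,40],[0,0,0,0.029,40],[0,0,0,0.029,40],[0,0,0,0.029,40],[0,0,0,0.029,40]])

```text
time: 18.18
tool_pos: [0.4673, 0.1258, 0.1559]
tcp_rot: [-1.952, -2.461, 0.0]
wrist_force: [0.5, 0.3, 0.1]
width: 0.461
```

Run:
```python
from h import *
n=np.array([-.122,.9925]);w=np.array([.4733,.2017])-.002*n
print(w-.03*n)
to([*(w-.03*n),.035],97)
```

```text
[0.477204 0.16994 ]
now [0.4673 0.1258 0.1559] phi 103.17 F [0.5 0.3 0.1] w 0.461 t 18.175
shift [0.0407 0.0197 0.1209] turn 0.0171
```

play_rows(motion=[[0,0,0,0.0171,40],[0,0.015,0.04,0,40],[0,0,0.05,0,40],[0,0,0.031,0,40],[0.02,0,0,0,40]])

```text
time: 18.8
tool_pos: [0.4765, 0.1463, 0.0314]
tcp_rot: [-2.073, -2.355, 0.01]
wrist_force: [-0.1, -0.2, 0.7]
width: 0.47
```

play_rows(motion=[[0.02,0,0,0,40],[0.006,0,0,0,40],[0.004,0,0,0,40],[0.002,0,0,0,40],[0,0,0,0,40]])

```text
time: 19.42
tool_pos: [0.4759, 0.1788, 0.0353]
tcp_rot: [2.075, 2.358, 0.0]
wrist_force: [-0.1, 0.3, 0.5]
width: 0.467
```

play_rows(motion=[[0.003,0,0,0,40],[0.002,0,0,0,40],[0,0,0,0,40]])

```text
time: 19.8
tool_pos: [0.4753, 0.184, 0.0352]
tcp_rot: [2.075, 2.359, 0.0]
wrist_force: [0.1, -0.6, 0.2]
width: 0.463
```

play_rows(motion=[[0.002,0,0,0,40],[0,0,0,0,40]])

```text
time: 20.05
tool_pos: [0.475, 0.186, 0.0352]
tcp_rot: [2.075, 2.359, 0.0]
wrist_force: [-0.5, -0.1, 0.6]
width: 0.47
```

play_rows(motion=[[0.002,0,0,0,40],[0,0,0,0,40]])

```text
time: 20.3
tool_pos: [0.4749, 0.1863, 0.0354]
tcp_rot: [2.074, 2.358, -0.003]
wrist_force: [0.5, -9.0, 3.3]
width: 0.469
```

play_rows(motion=[[0.002,0,0,0,40],[0,0,0,0,40]])

```text
time: 20.55
tool_pos: [0.4748, 0.1864, 0.0357]
tcp_rot: [2.073, 2.356, -0.007]
wrist_force: [-0.2, -16.4, 7.1]
width: 0.468
```

play_rows(motion=[[0.001,0,0,0,40],[0,0,0,0,40]])

```text
time: 20.8
tool_pos: [0.4749, 0.1865, 0.0358]
tcp_rot: [2.072, 2.355, -0.008]
wrist_force: [0.0, -20.9, 9.1]
width: 0.467
```

play_rows(motion=[[0.001,0,0,0,40],[0,0,0,0,40]])

```text
time: 21.05
tool_pos: [0.4748, 0.1866, 0.036]
tcp_rot: [2.071, 2.355, -0.01]
wrist_force: [2.0, -25.2, 10.1]
width: 0.466
```

Seated: 25 N of push with no further travel. Back off, rise and clear the view to check.

play_rows(motion=[[-0.01,0,0,0,40],[-0.03,0,0,0,40],[-0.03,0,-0.06,0,60],[-0.04,0,-0.06,0,60],[-0.06,0.01,-0.05,0,60]])

```text
time: 21.68
tool_pos: [0.5016, 0.0437, 0.1851]
tcp_rot: [2.072, 2.36, 0.004]
wrist_force: [1.2, -0.1, 0.3]
width: 0.697
```

play_rows(motion=[[-0.06,0.015,0,0,60],[-0.06,0.015,0,0,60],[-0.06,0.015,0,0,60],[-0.05,0.015,0,0,60],[0,0,0,0,60]])

```text
time: 22.3
tool_pos: [0.5911, -0.1798, 0.1824]
tcp_rot: [2.079, 2.354, 0.0]
wrist_force: [0.0, 0.0, -0.2]
width: 0.699
```

Run:
```python
from h import *
to([.639,-.131,.2],97)
a=snap('top','t7.png')[:,:,::-1];b=snap('side','s7.png')[:,:,::-1]
cv2.imwrite('pics/c7.png',np.hstack([cv2.resize(a[170:270,130:230],None,fx=4,fy=4,interpolation=cv2.INTER_CUBIC),cv2.resize(b[220:320,150:250],(400,400),interpolation=cv2.INTER_CUBIC)]))
```

```text
now [ 0.5911 -0.1798  0.1824] phi 97.1 F [ 0.   0.  -0.2] w 0.699 t 22.3
shift [ 0.0425  0.0536 -0.0176] turn 0.0003
```

View pics/c7.png

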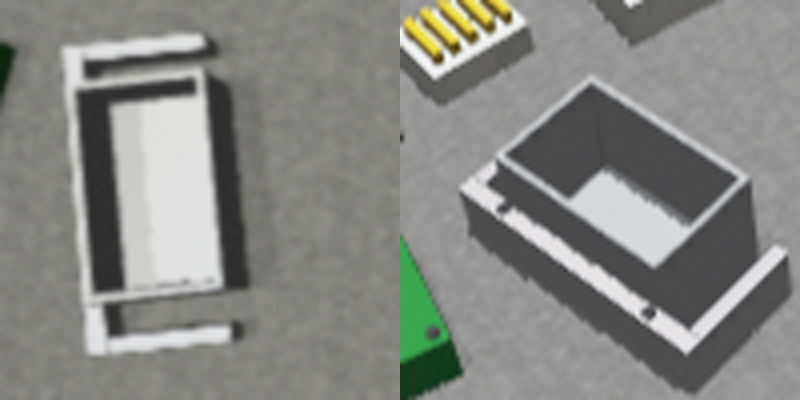

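The top view shows the bin's long rim lying along the back wall, with equal gaps of about 20 mm at each side, so it is home and square. Next is the cap.

Run:
```python
from h import *
c=ray('top',130+147.2/4,170+186.8/4,.087);print('bin centre',c)
P=[ray('top',130+x/4,170+y/4,.087)[:2] for x,y in((73,85),(206,70),(222,290),(88,302))];print(np.round(P,4),np.degrees(np.arctan2(*(P[0]-P[3])[::-1])),np.degrees(np.arctan2(*(P[1]-P[2])[::-1])))
print('cap',ray('top',324.3,146,.092))
g=cv2.imread('pics/s0.png').max(2)
k=(g<50).astype(np.uint8);k[:150]=0;k[180:]=0;k[:,:255]=0;k[:,278:]=0
v,u=np.where(k);print(u.min(),u.max(),v.min(),v.max(),'pred top centre',proj('side',[.642,-.1325,.092]),'pred mid',proj('side',[.642,-.1325,.067]))
to([.642,-.1325,.2],97)
```

```text
bin centre [0.46634489 0.23605658 0.087     ]
[[0.5258 0.282 ]
 [0.536  0.2041]
 [0.4066 0.1902]
 [0.3985 0.2679]] 6.306048093480142 6.122476063194469
cap [ 0.64082374 -0.13299806  0.092     ]
259 273 154 174 pred top centre [266.64412435 158.36714305] pred mid [266.78419234 164.99389945]
now [ 0.5897 -0.1766  0.1821] phi 97.25 F [-0.4  0.3  0.8] w 0.702 t 22.4
shift [ 0.0372  0.0574 -0.0179] turn 0.0007
```

play_rows(motion=[[0.02,0.03,0,0,80],[0.017,0.027,0,0,80],[0,0,0.03,0,80],[0,0,0,0,80]])

```text
time: 22.9
tool_pos: [0.6391, -0.1299, 0.1497]
tcp_rot: [-2.068, -2.357, 0.004]
wrist_force: [-0.5, -0.7, -0.4]
width: 0.944
```

Run:
```python
from h import *
to([.642,-.1325,.058],97)
```

```text
now [ 0.6391 -0.1299  0.1497] phi 97.46 F [-0.5 -0.7 -0.4] w 0.944 t 22.9
shift [-0.0032  0.0031  0.0917] turn 0.0013
```

play_rows(motion=[[-0.001,0.001,0.03,0,80],[0,0,0.03,0,80],[0,0,0.02,0,80],[0,0,0.011,0,80],[0,0,0,0,80]])

```text
time: 23.52
tool_pos: [0.6425, -0.1333, 0.0614]
tcp_rot: [-2.074, -2.358, 0.001]
wrist_force: [0.1, -0.1, 0.3]
width: 0.94
```

play_rows(motion=[[0,0,0,0,40],[0,0,0,0,40],[0,0,0,0,40],[0,0,0,0,40]], squeeze=25)

```text
time: 24.02
tool_pos: [0.644, -0.1338, 0.0633]
tcp_rot: [2.074, 2.357, 0.002]
wrist_force: [-0.9, -0.1, 5.6]
width: 0.524
```

play_rows(motion=[[0,0,-0.01,0,40],[0,0,-0.01,0,40],[0,0,-0.02,0,40],[0,0,-0.04,0,40],[0,0,-0.04,0,40]])

```text
time: 24.65
tool_pos: [0.6422, -0.1334, 0.1837]
tcp_rot: [-2.074, -2.358, 0.001]
wrist_force: [-0.1, -0.8, -0.6]
width: 0.528
```

Run:
```python
from h import *
to([.466,.236,.19],97)
b=snap('side','s8.png')[:,:,::-1]
cv2.imwrite('pics/s8z.png',cv2.resize(b[80:240,170:330],None,fx=3,fy=3))
```

```text
now [ 0.6422 -0.1334  0.1837] phi 97.32 F [-0.1 -0.8 -0.6] w 0.528 t 24.65
shift [ 0.3889 -0.1277 -0.0061] turn 0.0009
```

View pics/s8z.png

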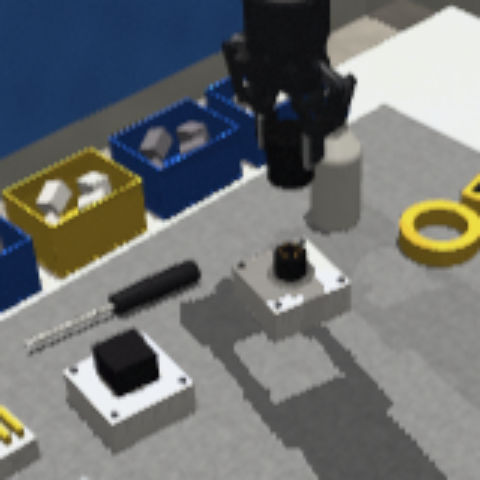

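The cap is held in the gripper and its connector is bare; the square cap is still on its stand. Carry it to the bin.

play_rows(motion=[[0.03,-0.01,0,0.0009,40],[0.05,-0.018,0,0,40],[0.05,-0.018,0,0,40],[0.05,-0.018,0,0,40],[0.05,-0.018,0,0,40]])

```text
time: 25.32
tool_pos: [0.5323, 0.0859, 0.183]
tcp_rot: [2.082, 2.352, 0.001]
wrist_force: [0.6, -0.0, -0.5]
width: 0.523
```

play_rows(motion=[[0.05,-0.015,0,0,40],[0.05,-0.015,0,0,40],[0.04,-0.012,0,0,40],[0.019,-0.004,0,0,40],[0,0,0,0,40]])

```text
time: 25.95
tool_pos: [0.4682, 0.2376, 0.1824]
tcp_rot: [2.079, 2.355, 0.0]
wrist_force: [0.4, -0.5, -0.6]
width: 0.522
```

Run:
```python
from h import *
to([.466,.236,.042],97)
```

```text
now [0.4682 0.2376 0.1824] phi 97.12 F [ 0.4 -0.5 -0.6] w 0.522 t 25.95
shift [-0.0012 -0.0025  0.1404] turn 0.0003
```

play_rows(motion=[[-0.001,-0.002,0.03,0,40],[0,0,0.04,0,40],[0,0,0.04,0,40],[0,0,0.02,0,40],[0,0,0.008,0,40]])

```text
time: 26.58
tool_pos: [0.4661, 0.2339, 0.0423]
tcp_rot: [-2.083, -2.351, 0.005]
wrist_force: [-0.9, -0.7, 0.7]
width: 0.526
```

play_rows(motion=[[0,0,0,0,40],[0,0,0,0,62],[0,0,0,0,62],[0,0,0,0,62]])

```text
time: 27.08
tool_pos: [0.4671, 0.236, 0.0446]
tcp_rot: [2.081, 2.352, 0.002]
wrist_force: [0.7, -0.3, -0.1]
width: 0.726
```

play_rows(motion=[[0,0,-0.03,0,62],[0,0,-0.05,0,62],[0,0,-0.05,0,62],[-0.05,0,-0.04,0,62],[-0.06,0,0,0,62]])

```text
time: 27.7
tool_pos: [0.4829, 0.1282, 0.2181]
tcp_rot: [2.074, 2.352, 0.013]
wrist_force: [0.8, -1.0, -0.8]
width: 0.724
```

play_rows(motion=[[-0.06,0,0,0,62],[-0.06,0,0,0,62],[-0.06,0,0,0,62],[-0.06,0,0,0,62],[0,0,0,0,62]])

```text
time: 28.32
tool_pos: [0.5092, -0.1143, 0.2132]
tcp_rot: [2.087, 2.346, -0.001]
wrist_force: [-0.5, 0.4, 0.4]
width: 0.726
```

Run:
```python
from h import *
to([.466,.236,.042],97)
a=snap('top','t9.png')[:,:,::-1];b=snap('side','s9.png')[:,:,::-1]
cv2.imwrite('pics/c9.png',np.hstack([cv2.resize(a[90:270,80:350],(500,333)),cv2.resize(b[210:320,150:250],(300,333))]))
```

```text
now [ 0.5092 -0.1143  0.2132] phi 96.68 F [-0.5  0.4  0.4] w 0.726 t 28.325
shift [ 0.3531 -0.0023  0.1707] turn -0.0009
```

View pics/c9.png

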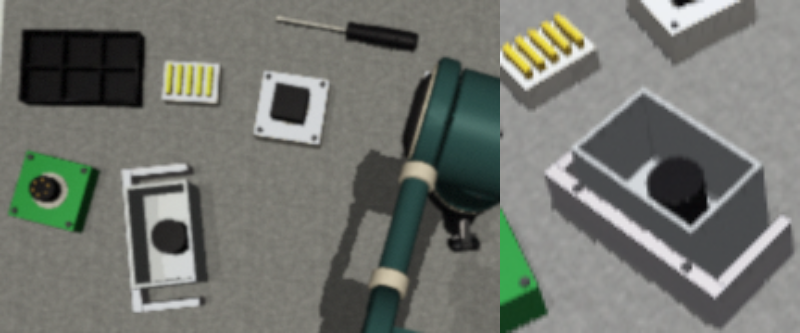

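The cap stands inside the bin at top crop (170,237). The bin is still flush against the back wall, and the square cap and the bystanders in view have not moved. Handing in.

```bash
python3 -c "
from workcell import *
print(finish_job())"
```

```text
the job is handed in; nothing more can be done
None
```

The job is done and handed in at about 28 s on the robot's clock (limit 64 s). The bin is mouth-up and home in the bay, and the round cap is inside it.

- **Bin:** I tipped it twice over its long edges with the two spread fingers, carried it by its rear wall into the bay, and slid it to the back. I then pushed it square, with two fingers low on its face, until a 25 N push moved it no further.
- **Round cap:** I lifted it off its connector once the bin was in place, lowered it into the bin, and moved the arm clear.

**Last checks:**
- **Contact with the bay:** The final pictures show the bin's rim lying along the back wall, with about equal gaps at the sides.
- **Angle:** The bin's rim read about 6.2° against about 7° for the bay. The two disagree slightly, but the difference is within what the pixels can resolve.
- **Cap and surroundings:** The cap is upright inside the bin, and the square cap is still on its connector. The bystanders in view have not moved. The last crops did not cover the tape roll, cleaner and meter, so I did not recheck those. They looked in place in earlier views.
- **Forces:** The largest wrist force I read was about 27 N, taken at the end of each move, so brief peaks in between are not recorded.

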